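# Pull out the spring-loaded bag rail and squeeze its cam lever shut at the length mark

## Task

Flip the hinged dust cap at the end of the rail's tube right back so that it stays open, then pull the sliding leg out by its crossbar until the crossbar is in line with the small upright length mark on the strip beside it. Hold the leg there against its return spring and, only once it is at the mark, squeeze the cam lever flat against the leg. Finish still holding: keep lever and leg pinched together at the mark and do not let go, with the cap open and the other things on the ledge left where they are.

Things in the scene. Friction and masses are not known exactly. Their poses are not given: they have to be found in the camera images.
- stand: Fixed part of the pull-out bag rail, bolted to the ledge. Origin on the ledge under the mouth of its square aluminium tube; +x is the way the leg is pulled out, +z up. Tube 40 wide (y), x from 0 to -184, z 25 to 65, on a foot plate 70 wide, 4 thick. A flat strip, 4 thick, lies beside the leg: y 58 to 80, x -25 to 195. Position and yaw vary.
- cap_hinge (a point): Middle of the dust cap's hinge line, on top of the tube's mouth: stand frame (0, 0, 68) mm. The hinge runs along the stand's y.
- cap (a joint): Dust cap angle, rad: 0 = shut (level, reaching 55 mm out from the hinge along +x over the leg); grows as its outer end swings up and back over the tube, to a stop at 2.3. It weighs 30 g with hardly any friction: it falls shut until past upright (about 1.6 rad) and beyond that falls open to the stop by itself.
- cap_tab (a point): Grip point on the black upright tab at the cap's outer end; cap shut, at stand frame (49, 0, 87) mm. Tab 12 (x) by 26 (y) by 26 high, top at z = 92 when shut; the cap's plate is 30 wide, underside at z = 66. Pinch it from above across its 26 mm width, fingers closing along the stand's y: it then pivots between the pads as it swings.
- leg (a joint): How far the sliding leg is pulled out, m: 0 = fully in (its start), stop at 0.12; slides along the stand's +x. A spring inside pulls it back in with about 4.5 N (in) to 6.5 N (out), so it slides in again when let go at any time, even with the lever shut.
- crossbar (a point): Centre of the leg's crossbar, at (75 + pull, 0, 45) mm in the stand's frame (pull: leg in mm). Crossbar 110 long (y), 10 thick (x), z 31 to 59. From the tube to it runs a steel bar 22 by 22, y = 0, z 34 to 56. Fingers lowered on both sides of this bar, on the tube's side of the crossbar, pull the leg out without gripping.
- lever: Cam lever, a black plate 38 long, 6 thick, 18 high (z 36 to 54), on the leg's -y side. Origin at its vertical pivot, 47 mm from the crossbar's centre towards the tube, 15 mm off the leg's centre line; its x runs to the free end, which points towards the crossbar. Shut, its x is parallel to the stand's x; it starts 0.3 to 0.42 rad open, stop at 0.6.
- lever_tip (a point): Free end of the lever, 37 mm from its pivot. Open, it stands up to 34 mm from the leg's centre line. Stiff hinge (0.1 N m, about 3 N here), stays where left. Shut, lever and leg together measure 29 mm, from y = -18 to +11 in the stand's frame: pinching both from above, fingers closing along the stand's y, shuts it.
- mark: Length mark: an aluminium clip with an upright fin 4 thick (x), 24 wide (y), top 24 above the ledge, fixed on the strip at y = 69 mm in the stand's frame; its place along x varies (60 to 100 mm of pull). Origin on the ledge under the fin's centre, axes parallel to the stand's. The leg is at the mark when the crossbar's centre has the fin's x.
- cup: White ceramic cup, 76 across, 85 high; leave alone. Origin under its base.
- clear_box: Empty clear plastic box 120 x 90 x 60; leave alone. Origin under its base.
- carabiner: Aluminium carabiner lying flat, 74 x 36 x 8; leave alone. Origin at its middle, underside.
- tin: Flat round polish tin, 68 across, 26 high, beside the rail; leave alone. Origin under its base.
- brush: Wooden shoe brush 150 x 45 x 42 beside the tube; leave alone. Origin under its base.
- dish: Shallow white dish, 110 across, 25 high; leave alone. Origin under its base.

How it is judged:
By the outcome, as a careful person would: the job done as asked, in the order asked, and still so for the second after the job is handed in, while the arm keeps its last pose, push and grip.
It also fails if it takes over 51 s, if anything falls off the work surface, if the arm or the gripper's body presses on something with over 40 N, if the wrist force passes 120 N, or if a joint passes its speed limit or range.

## Robot

A 7-joint arm with a two-finger parallel gripper is mounted at the origin on the work surface. World frame = base frame: x ahead of the robot, y to its left, z up, the work surface at z = 0. Lengths are in m, angles in rad, forces in N, time in s.
With the tool pointing down it reaches from about 0.425 to 1.025 m from the base axis. Payload 9.4 kg.
Tool frame: the origin (TCP) lies midway between the tips of the shut fingers; the grasp point (between the pads) lies 19 mm behind it; z points along the fingers, y is the line along which they close (so a half turn about z gives the same grasp; the last joint's range is limited). The gripper opens to 85 mm and grips with 20 to 120 N. Pads are 22 mm wide; open, the fingers measure 114 mm over their backs; the gripper's body (76 mm by 85 mm) begins 54 mm behind the grasp point. The pads swing forward as they close: fully open they stand 13 mm farther back than shut.
Start: joints at [1.062, 0.599, -0.003, 1.599, 0.002, 0.943, -0.08], TCP at [0.303, -0.658, 0.231] pointing down, gripper open.
Joint ranges: [-2.57, 2.57], [-0.35, 1.97], [-1.29, 1.29], [0.11, 2.56], [-1.05, 4.19], [0.11, 1.86], [-2.63, 2.63]. Speed limits (rad/s): [2.22, 2.22, 3.01, 3.01, 3.14, 3.14, 3.14].

## Interface

Orientations are given as a unit quaternion [w, x, y, z].
In Python, from plant import status, optics, env gives the robot as it stands.
- The arm moves only by the tool jog_arm, never from a script. Its argument "rows" is a list of rows, each a list of 2 entries, a list of its own where there are three numbers: the shift along the tool's x, y, z in m, then the turn, a rotation vector about the tool's x, y, z in degrees. A call has 1 to 10 rows; each row shifts and turns the commanded pose from where the row before left it, along the tool's axes as they then stand; what a row does not reach is not made up. A row lasts 1/12 s, in which the tool goes at most 41.7 mm and 7.16 degrees, less where a joint would pass 70% of its speed; a pose out of reach is approached as far as the arm can. A call with a gripper value outside its range is refused whole. "claw" is the opening, from 0 (shut) to 1 (fully open), set as the call begins (left out, the last holds). The fingers move at their own pace and stop on an object; the grip force is fixed at half the most. Time passes only in rows, so rows that do not move let the fingers close. It gives the time, the measured TCP pose, the force, the opening and the grip force at its end, in the units of the state.
- status.get_obs(): the state, without advancing time (a new reading comes with each control period).
- optics.get_image(name): name is "side" or "top" or "wrist"; returns a dict with "frame" (420x560x3 uint8, blue, green, red), "camera_matrix" (3x3 intrinsics, pixels), "xyz" and "orientation" of the camera in the world; the wrist camera has in their place "tool_from_camera" (4x4, takes a point from camera to tool coordinates, whose origin is the TCP and whose axes are the flange's). Camera axes: x right, y down, z forward; pixel columns grow to the right and rows downward; lengths in m; the calibration is good to about 2 mm. A picture is of the moment at which its call begins: read the wrist's pose just before it. There is no depth.
- env.job_done(): hands the job in; it is judged then, once.
The state is a dict: "t": time; "joint_positions": joint angles; "dq": joint speeds; "effort": joint torques, N m; "tool_pos": TCP position; "orientation": TCP orientation; "force": force on the tool from outside, world axes, zero at the start; "torque": the same for the moment, N m; "opening": opening from 0.0 (shut) to 1.0 (fully open); "finger_force": force on a finger pad.
Only numpy, scipy, OpenCV 4.12 (cv2) and the standard library are available. Lean on these libraries where they do the work, as an engineer would, in place of code of your own. Each camera call takes 0.05 s, during which the arm holds its last target. There are 200 camera calls.

## Working session

There is one attempt and no reset: what is moved stays moved. The work goes in short steps, Python scripts to look and compute and a tool call to move; the robot and the scene stay as the last step left them, time stands still between calls to the robot, and variables do not carry over. Pictures are saved under pics/ and viewed, at most 10 in all, crops included, and the job is handed in when it is done.

Besides the shell and the picture viewer there is one more tool, called as name(argument=value, ...), one argument or row to a line, values as JSON. jog_arm: Moves the arm, as the interface text tells. Its arguments: {"type":"object","properties":{"rows":{"type":"array"},"claw":{"type":"number"}},"required":["rows"]}

```bash
mkdir -p pics; cat > h.py <<'E'
import numpy as np, cv2
from scipy.spatial.transform import Rotation as R
from plant import status, optics, env
def rot(q): return R.from_quat([q[1],q[2],q[3],q[0]]).as_matrix()
def save(name,fn):
    o=status.get_obs(); im=optics.get_image(name); cv2.imwrite('pics/'+fn+'.png',im['frame'])
    K=np.array(im['camera_matrix'])
    if name=='wrist':
        T=np.eye(4);T[:3,:3]=rot(o['orientation']);T[:3,3]=o['tool_pos']
        M=T@np.array(im['tool_from_camera']); Rm,p=M[:3,:3],M[:3,3]
    else: Rm,p=rot(im['orientation']),np.array(im['xyz'])
    np.savez('pics/'+fn+'.npz',K=K,R=Rm,p=p); return im['frame']
def ray(fn,u,v,z):
    d=np.load('pics/'+fn+'.npz'); r=d['R']@np.linalg.solve(d['K'],[u,v,1.]); return d['p']+r*(z-d['p'][2])/r[2]
def proj(fn,P):
    d=np.load('pics/'+fn+'.npz'); c=d['K']@(d['R'].T@(np.array(P)-d['p'])); return c[:2]/c[2]
E
python3 - <<'E'
from h import *
a=save('top','t0');b=save('side','s0');save('wrist','w0')
for f in('t0','s0','w0'): d=np.load(f'pics/{f}.npz');print(f,d['p'].round(3),d['R'].round(3).tolist(),d['K'][0,0])
print(status.get_obs())
cv2.imwrite('pics/t0b.png',cv2.resize(a,(800,600),interpolation=cv2.INTER_CUBIC))
E
```

```text
t0 [ 0.491 -0.069  0.95 ] [[-0.003, -0.999, 0.054], [-1.0, 0.004, 0.021], [-0.022, -0.053, -0.998]] 415.17477633815304
s0 [-0.085  0.618  0.673] [[-0.737, -0.342, 0.583], [-0.676, 0.399, -0.62], [-0.021, -0.851, -0.525]] 474.8372262311012
w0 [ 0.365 -0.628  0.373] [[0.418, -0.874, -0.246], [-0.908, -0.403, -0.111], [-0.002, 0.27, -0.963]] 333.8541734688216
{'t': 0.15, 'joint_positions': array([ 1.06227464,  0.59993005, -0.00255739,  1.599934  ,  0.00181274,
        0.94288977, -0.07980718]), 'dq': array([-0.00162123, -0.0032607 , -0.00035848, -0.00268104, -0.00032148,
       -0.00082636, -0.00061221]), 'effort': array([ 2.72154459e-03, -7.76998186e+01,  1.56677395e+00, -2.58237004e+01,
        1.24596694e-02,  6.87968932e-03,  3.07631535e-05]), 'tool_pos': array([ 0.30328628, -0.65813663,  0.23062763]), 'orientation': array([-5.51099663e-04,  9.76773977e-01,  2.14271468e-01, -1.79351696e-04]), 'force': array([-0.96538656,  0.08839627,  0.23751686]), 'torque': array([-0.00791815,  0.06997278, -0.0356261 ]), 'finger_force': 0.0, 'opening': 0.9974606310033672}
```

View pics/t0b.png

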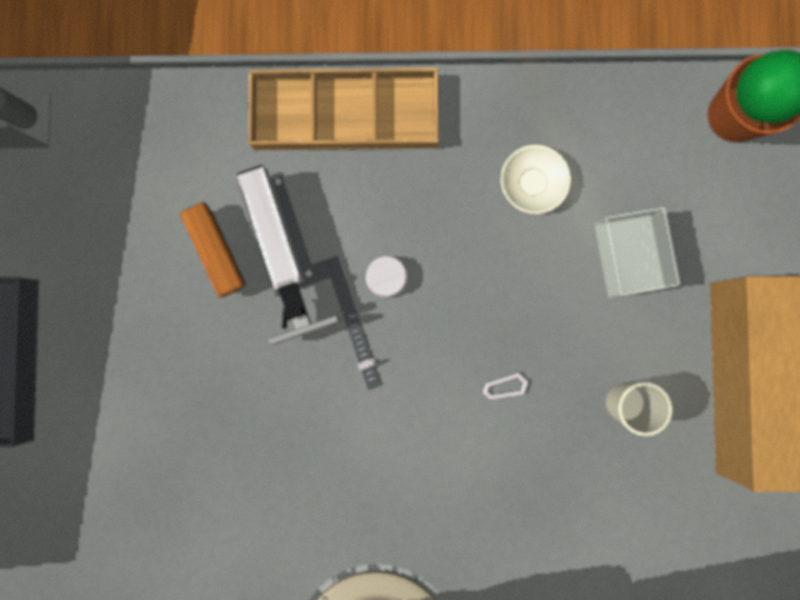

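View pics/s0.png

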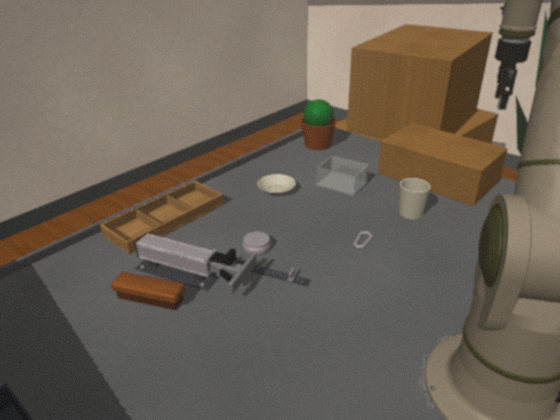

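The top view shows the rail with its mouth near (288,288)/800, the strip and fin to its right at (368,365), the tin at (386,276) and the brush to the left. Next I enlarge the rail.

```bash
python3 - <<'E'
from h import *
a=cv2.imread('pics/t0.png')[105:285,155:295]
cv2.imwrite('pics/c0.png',cv2.resize(a,None,fx=3.33333,fy=3.33333,interpolation=cv2.INTER_CUBIC)); 
E
```

```text
(no output)
```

View pics/c0.png

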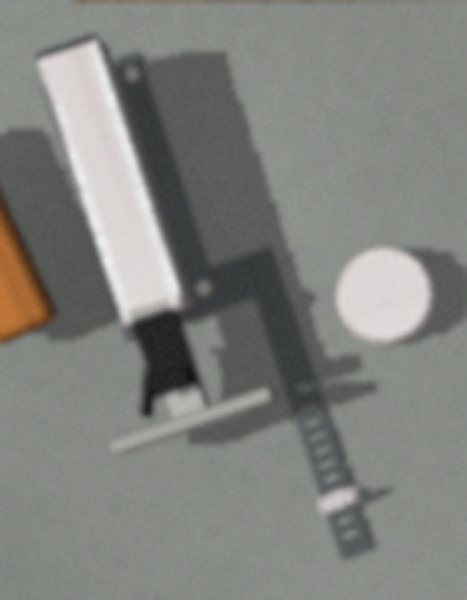

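```bash
cat > fit.py <<'E'
from h import *
from scipy.optimize import least_squares
c=lambda u,v:(u/3.33333+155,v/3.33333+105)
pts=[((39,60),(-.184,-.02,.065)),((100,42),(-.184,.02,.065)),((125,326),(0,-.02,.065)),((183,305),(0,.02,.065)),
((112,446),(.075,-.055,.059)),((270,394),(.075,.055,.059)),((340,557),(.195,.058,.004)),((374,545),(.195,.080,.004))]
def W(x,P): cs,s=np.cos(x[2]),np.sin(x[2]); return np.array([x[0]+cs*P[0]-s*P[1],x[1]+s*P[0]+cs*P[1],P[2]])
f=lambda x:np.concatenate([proj('t0',W(x,P))-c(*uv) for uv,P in pts])
r=least_squares(f,[.6,.1,3.4]);print(r.x,r.fun.reshape(-1,2).round(2).tolist())
for uv in ((338,492),(338,498)):
    p=ray('t0',*c(*uv),.024); d=p-W(r.x,(0,0,0)); cs,s=np.cos(r.x[2]),np.sin(r.x[2]); print('fin stand',cs*d[0]+s*d[1],-s*d[0]+cs*d[1])
for P in ((.049,0,.087),(0,0,.068),(.075,0,.045)): print(W(r.x,P))
E
python3 fit.py
```

```text
[0.56365296 0.12914229 3.46741717] [[-0.56, -1.18], [-1.46, -1.75], [-0.1, -1.13], [0.1, -0.86], [-0.09, 1.2], [0.84, 0.27], [1.15, 1.53], [0.13, 2.0]]
fin stand 0.14836042788239803 0.07143315975014145
fin stand 0.15214065197558052 0.07015790232195945
[0.517231   0.11345788 0.087     ]
[0.56365296 0.12914229 0.068     ]
[0.49259893 0.10513554 0.045     ]
```

jog_arm(
  rows=[
    [[0,0,0],[0,0,6]],
    [[0.0225,-0.0331,0],[0,0,0]],
    [[0.0225,-0.0331,0],[0,0,0]],
    [[0.0225,-0.0331,0],[0,0,0]],
    [[0.0225,-0.0331,0],[0,0,0]],
    [[0.0225,-0.0331,0],[0,0,0]],
    [[0.0225,-0.0331,0],[0,0,0]],
    [[0.0225,-0.0331,0],[0,0,0]],
    [[0.0225,-0.0331,0],[0,0,0]],
    [[0.0225,-0.0331,0],[0,0,0]],
  ],
  claw=1,
)

```text
t: 0.98
tool_pos: [0.3995, -0.3094, 0.2313]
orientation: [0.0, 0.987, 0.163, -0.0]
force: [0.8, 0.4, -0.7]
opening: 0.999
finger_force: 0.0
```

jog_arm(
  rows=[
    [[0.0225,-0.0331,0],[0,0,0]],
    [[0.0225,-0.0331,0],[0,0,0]],
    [[0.0225,-0.0331,0],[0,0,0]],
    [[0.0225,-0.0331,0],[0,0,0]],
    [[0.0225,-0.0331,0],[0,0,0]],
    [[0.0225,-0.0331,0],[0,0,0]],
    [[0.0225,-0.0331,0],[0,0,0]],
    [[0.0225,-0.0331,0],[0,0,0]],
    [[0.0225,-0.0331,0],[0,0,0]],
    [[0.0225,-0.0331,0],[0,0,0]],
  ],
)

```text
t: 1.82
tool_pos: [0.5062, 0.0764, 0.2313]
orientation: [0.0, 0.987, 0.163, -0.0]
force: [1.1, -1.0, -0.2]
opening: 1.001
finger_force: 0.0
```

jog_arm(
  rows=[
    [[0.0,-0.0331,0],[0,0,0]],
    [[0,0,0],[0,0,0]],
    [[0,0,0],[0,0,0]],
  ],
)

```text
t: 2.07
tool_pos: [0.4948, 0.1078, 0.231]
orientation: [-0.0, 0.986, 0.165, -0.0]
force: [-0.4, -0.7, -1.2]
opening: 1.003
finger_force: 0.0
```

```bash
python3 - <<'E'
from h import *
o=status.get_obs();print(o['t'],o['tool_pos'],o['orientation'],rot(o['orientation']).round(3).tolist(),o['joint_positions'].round(2))
a=save('wrist','w1'); cv2.imwrite('pics/w1b.png',cv2.resize(a,(800,600),interpolation=cv2.INTER_CUBIC))
E
```

```text
2.0667 [0.49483389 0.1077517  0.2310064 ] [-1.32301663e-04  9.86297085e-01  1.64978413e-01 -4.08265042e-04] [[0.946, 0.325, -0.001], [0.325, -0.946, 0.0], [-0.001, -0.0, -1.0]] [-0.25  0.34 -0.1   2.09  0.05  0.71 -1.62]
```

View pics/w1b.png

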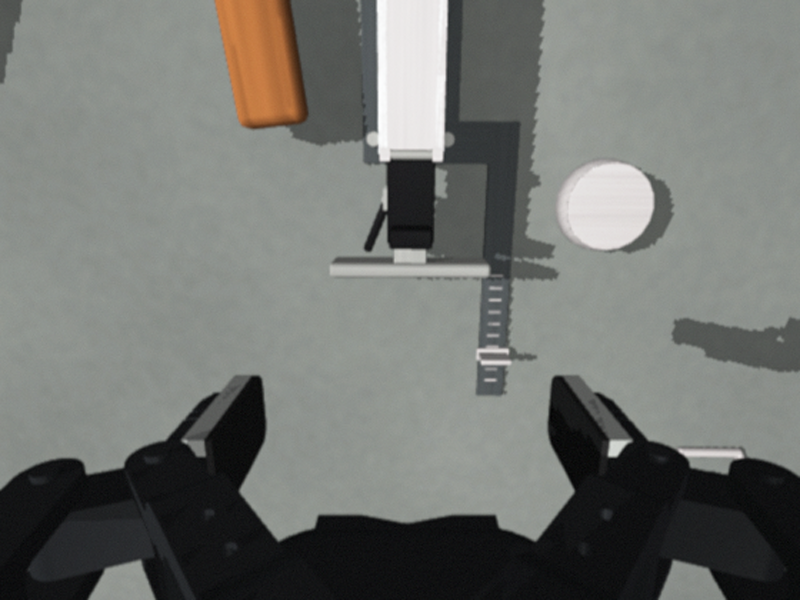

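The wrist view shows the tube mouth at about (412,158), the cap tab at (410,238), the crossbar from (331,267) to (489,267), the lever open on its left, and the fin at (493,352). I enlarge it for edges.

```bash
python3 - <<'E'
from h import *
a=cv2.imread('pics/w1.png')[95:285,220:370]
cv2.imwrite('pics/c1.png',cv2.resize(a,None,fx=3.1,fy=3.1,interpolation=cv2.INTER_CUBIC))
E
```

```text
(no output)
```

View pics/c1.png

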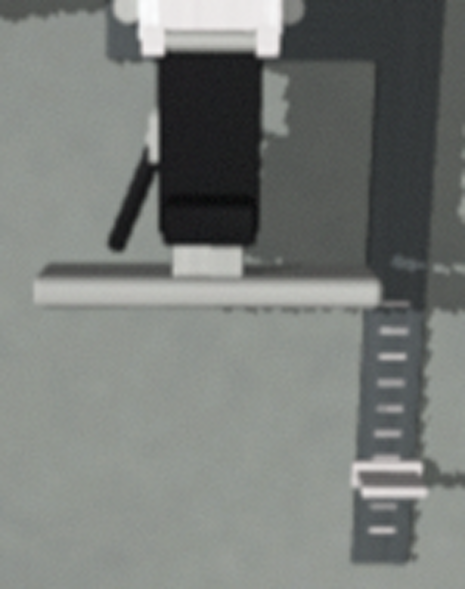

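```bash
cat > fit2.py <<'E'
from h import *
from scipy.optimize import least_squares
c=lambda u,v:(u/3.1+220,v/3.1+95)
pts=[((34,279),(.07,-.055,.059)),((378,280),(.07,.055,.059)),((34,305),(.08,-.055,.059)),((380,306),(.08,.055,.059)),
((351,562),(.195,.058,.004)),((410,562),(.195,.080,.004)),((161,243),(.055,-.013,.092)),((258,243),(.055,.013,.092))]
def W(x,P): cs,s=np.cos(x[2]),np.sin(x[2]); return np.array([x[0]+cs*P[0]-s*P[1],x[1]+s*P[0]+cs*P[1],P[2]])
def S(x,p): d=p-W(x,(0,0,0)); cs,s=np.cos(x[2]),np.sin(x[2]); return cs*d[0]+s*d[1],-s*d[0]+cs*d[1]
f=lambda x:np.concatenate([proj('w1',W(x,P))-c(*uv) for uv,P in pts])
if __name__=='__main__':
    r=least_squares(f,[.56,.13,3.46]);print(r.x,r.fun.reshape(-1,2).round(2).tolist())
    for uv in ((361,491),(428,491),(394,486),(394,497)): print('fin',S(r.x,ray('w1',*c(*uv),.024)))
    o=status.get_obs(); print('tcp',S(r.x,o['tool_pos']))
    M=rot(o['orientation']);print('tool x angle',np.degrees(np.arctan2(M[1,0],M[0,0])), 'stand',np.degrees(r.x[2])-180)
    for P in ((.049,0,.087),(0,0,.068),(.075,0,.045)): print(W(r.x,P))
E
python3 fit2.py
```

```text
[0.56701551 0.13149288 3.46931963] [[-1.59, -1.29], [2.4, -1.23], [-1.16, 0.52], [1.22, 0.58], [0.46, 0.02], [-0.49, 0.08], [-0.03, 0.67], [-0.72, 0.78]]
fin (np.float64(0.1564028271382478), np.float64(0.05661598075937766))
fin (np.float64(0.15631542579914615), np.float64(0.080988270663086))
fin (np.float64(0.15440176323591057), np.float64(0.06851456200208264))
fin (np.float64(0.15871669176594305), np.float64(0.0687480987461824))
tcp (np.float64(0.07623810374365897), np.float64(0.0009795477495189824))
tool x angle 18.835646063541834 stand 18.7773727007216
[0.52062346 0.11572018 0.087     ]
[0.56701551 0.13149288 0.068     ]
[0.49600727 0.10735099 0.045     ]
```

jog_arm(
  rows=[
    [[0.009,-0.001,0.03],[0,0,0]],
    [[0.009,0,0.035],[0,0,0]],
    [[0.009,0,0.035],[0,0,0]],
    [[0,0,0.035],[0,0,0]],
    [[0,0,0.025],[0,0,0]],
    [[0,0,0],[0,0,0]],
  ],
)

```text
t: 2.62
tool_pos: [0.5187, 0.1129, 0.0671]
orientation: [0.001, 0.987, 0.162, -0.004]
force: [-0.4, -0.1, 0.1]
opening: 1.002
finger_force: 0.0
```

jog_arm(
  rows=[
    [[0,0,0],[0,0,0]],
    [[0,0,0],[0,0,0]],
    [[0,0,0],[0,0,0]],
    [[0,0,0],[0,0,0]],
    [[0,0,0],[0,0,0]],
    [[0,0,0],[0,0,0]],
    [[0,0,0],[0,0,0]],
    [[0,0,0],[0,0,0]],
  ],
  claw=0,
)

```text
t: 3.28
tool_pos: [0.5216, 0.1149, 0.0728]
orientation: [0.0, 0.987, 0.163, 0.001]
force: [-2.6, -3.0, 11.7]
opening: 0.283
finger_force: 59.7
```

```bash
python3 - <<'E'
from h import *
o=status.get_obs();print(o['t'],o['tool_pos'],o['opening'],o['finger_force'],o['force'])
a=save('wrist','w2')
E
```

```text
3.2833 [0.52157556 0.11488541 0.07284698] 0.28322769943842696 59.66794967651367 [-2.61926796 -2.99419974 11.74006739]
```

View pics/w2.png

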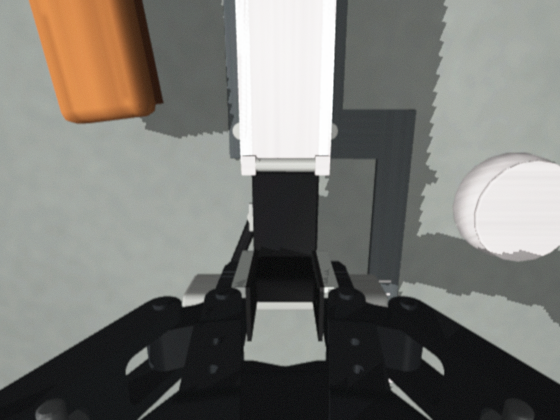

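The view shows the tab pinched between the pads at about (285,280), hinge at (286,165). I compute the swing rows.

```bash
python3 - <<'E'
from h import *
# plane: X=tool x at start (-stand x), Z down at start; tilt a about tool y
h=np.array([.0483,.0728-.068]); d0=.019   # hinge rel. to TCP (tool x, down)
ax=lambda t:(np.array([np.cos(t),-np.sin(t)]),np.array([np.sin(t),np.cos(t)]))  # tool x,z axes after rot t about y
g0=np.array([0,-d0])-h
p=np.zeros(2);t=0;rows=[]
for k in range(1,20):
    f=np.radians(6*k); c,s=np.cos(f),np.sin(f)
    # shut->open: stand(+x)->up : X'= -x ; up=-Z ; vector(-X) -> (-Z)
    a,b=-g0[0],-g0[1]; a,b=a*c-b*s,a*s+b*c; g=h+np.array([-a,-b])
    tn=np.radians(-2.*k); x,z=ax(tn); pn=g+z*d0
    X,Z=ax(t); d=pn-p; rows.append([[round(float(d@X),4),0,round(float(d@Z),4)],[0,-2,0]]); p,t=pn,tn
print(rows,p)
E
```

```text
[[[0.0021, 0, -0.0049], [0, -2, 0]], [[0.0024, 0, -0.0047], [0, -2, 0]], [[0.0027, 0, -0.0045], [0, -2, 0]], [[0.0031, 0, -0.0043], [0, -2, 0]], [[0.0033, 0, -0.004], [0, -2, 0]], [[0.0036, 0, -0.0037], [0, -2, 0]], [[0.0039, 0, -0.0034], [0, -2, 0]], [[0.0041, 0, -0.0031], [0, -2, 0]], [[0.0043, 0, -0.0027], [0, -2, 0]], [[0.0045, 0, -0.0024], [0, -2, 0]], [[0.0046, 0, -0.002], [0, -2, 0]], [[0.0047, 0, -0.0016], [0, -2, 0]], [[0.0048, 0, -0.0013], [0, -2, 0]], [[0.0049, 0, -0.0009], [0, -2, 0]], [[0.005, 0, -0.0005], [0, -2, 0]], [[0.005, 0, -0.0001], [0, -2, 0]], [[0.005, 0, 0.0003], [0, -2, 0]], [[0.0049, 0, 0.0007], [0, -2, 0]], [[0.0049, 0, 0.0011], [0, -2, 0]]] [ 0.07799019 -0.01467171]
```

jog_arm(
  rows=[
    [[0.0021,0,-0.0049],[0,-2,0]],
    [[0.0024,0,-0.0047],[0,-2,0]],
    [[0.0027,0,-0.0045],[0,-2,0]],
    [[0.0031,0,-0.0043],[0,-2,0]],
    [[0.0033,0,-0.004],[0,-2,0]],
    [[0.0036,0,-0.0037],[0,-2,0]],
    [[0.0039,0,-0.0034],[0,-2,0]],
    [[0.0041,0,-0.0031],[0,-2,0]],
    [[0.0043,0,-0.0027],[0,-2,0]],
    [[0.0045,0,-0.0024],[0,-2,0]],
  ],
)

```text
t: 4.17
tool_pos: [0.5547, 0.1259, 0.1029]
orientation: [0.029, 0.971, 0.16, -0.175]
force: [-5.6, -5.3, 0.7]
opening: 0.283
finger_force: 59.2
```

jog_arm(
  rows=[
    [[0.0046,0,-0.002],[0,-2,0]],
    [[0.0047,0,-0.0016],[0,-2,0]],
    [[0.0048,0,-0.0013],[0,-2,0]],
    [[0.0049,0,-0.0009],[0,-2,0]],
    [[0.005,0,-0.0005],[0,-2,0]],
    [[0.005,0,-0.0001],[0,-2,0]],
    [[0.005,0,0.0003],[0,-2,0]],
    [[0.0049,0,0.0007],[0,-2,0]],
    [[0.0049,0,0.0011],[0,-2,0]],
    [[0,0,0],[0,0,0]],
  ],
)

```text
t: 5.0
tool_pos: [0.5971, 0.1405, 0.0865]
orientation: [0.054, 0.933, 0.154, -0.321]
force: [4.5, -1.6, 8.5]
opening: 0.251
finger_force: 58.1
```

```bash
python3 - <<'E'
from h import *
a=save('wrist','w3');b=save('side','s3')
cv2.imwrite('pics/m3.png',np.hstack([cv2.resize(a,(400,300)),cv2.resize(b[200:350,80:280],(400,300),interpolation=cv2.INTER_CUBIC)]))
E
```

```text
(no output)
```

View pics/m3.png

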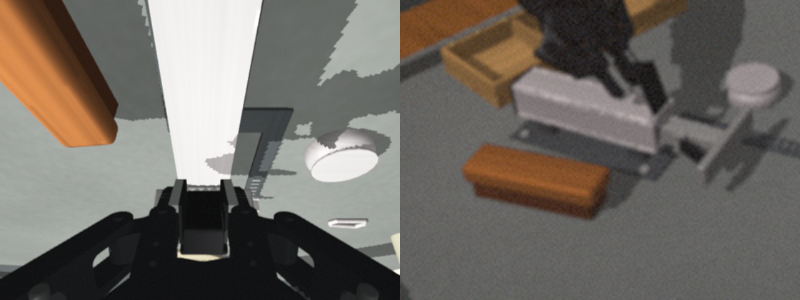

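The cap is held past upright, between the pads. I open the claw, let it fall and back off.

jog_arm(
  rows=[
    [[0,0,0],[0,0,0]],
    [[0,0,0],[0,0,0]],
    [[0,0,0],[0,0,0]],
    [[0,0,0],[0,0,0]],
    [[0,0,0],[0,0,0]],
    [[0,0,0],[0,0,0]],
    [[0,0,-0.015],[0,0,0]],
    [[0,0,-0.03],[0,0,0]],
    [[0,0,-0.035],[0,0,0]],
    [[0,0,-0.04],[0,0,0]],
  ],
  claw=1,
)

```text
t: 5.93
tool_pos: [0.6645, 0.1641, 0.1811]
orientation: [0.053, 0.932, 0.154, -0.322]
force: [1.3, 0.0, -0.6]
opening: 1.001
finger_force: 0.0
```

jog_arm(
  rows=[
    [[0,0,-0.03],[0,6,0]],
    [[-0.02,0,0],[0,7,0]],
    [[-0.03,0,0],[0,7,0]],
    [[-0.03,0,0],[0,6,0]],
    [[-0.03,0,0],[0,6,0]],
    [[-0.03,0,0],[0,6,0]],
    [[0,0,0],[0,0,0]],
    [[0,0,0],[0,0,0]],
  ],
)

```text
t: 6.6
tool_pos: [0.5529, 0.1258, 0.2468]
orientation: [0.0, 0.987, 0.163, -0.001]
force: [1.0, 1.4, 0.5]
opening: 1.002
finger_force: 0.0
```

```bash
python3 - <<'E'
from h import *
import fit2
x=[0.567,.1315,3.4693]
o=status.get_obs();M=rot(o['orientation']);print(o['t'],o['tool_pos'],M.round(4).tolist(),fit2.S(x,o['tool_pos']))
a=save('wrist','w4');cv2.imwrite('pics/w4b.png',cv2.resize(a,(800,600),interpolation=cv2.INTER_CUBIC))
E
```

```text
6.6 [0.55290058 0.12582913 0.24682904] [[0.9472, 0.3207, -0.002], [0.3207, -0.9472, -0.0013], [-0.0023, 0.0006, -1.0]] (np.float64(0.01517438951522249), np.float64(0.0008308517433071403))
```

View pics/w4b.png

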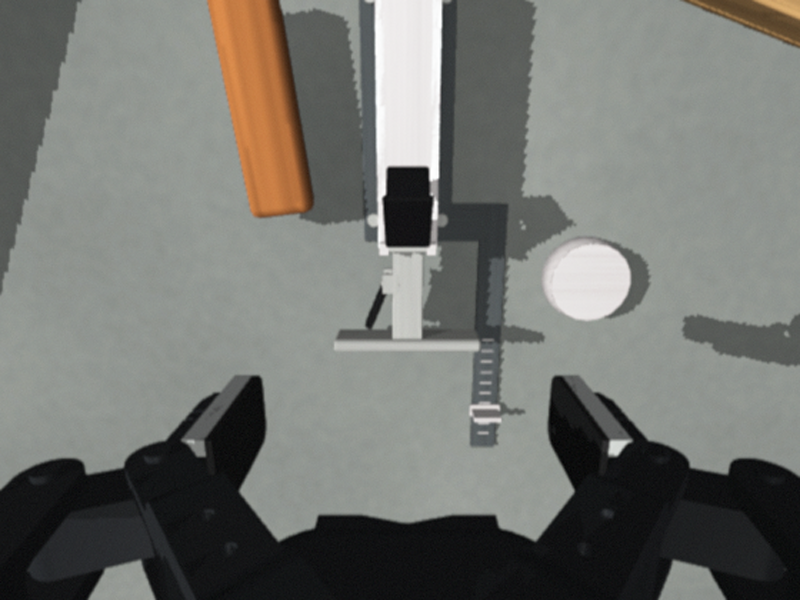

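The cap lies back open at (408,205), leaning over the tube. The fingers now go down behind the crossbar.

jog_arm(
  rows=[
    [[-0.02,-0.001,0.02],[0,0,0]],
    [[-0.02,0,0.03],[0,0,0]],
    [[0,0,0.035],[0,0,0]],
    [[0,0,0.035],[0,0,0]],
    [[0,0,0.035],[0,0,0]],
    [[0,0,0.03],[0,0,0]],
    [[0,0,0.02],[0,0,0]],
    [[0,0,0.015],[0,0,0]],
    [[0,0,0],[0,0,0]],
    [[0,0,0],[0,0,0]],
  ],
)

```text
t: 7.48
tool_pos: [0.5204, 0.1166, 0.0248]
orientation: [0.0, 0.987, 0.163, -0.001]
force: [-0.3, 0.4, -0.5]
opening: 1.0
finger_force: 0.0
```

```bash
python3 - <<'E'
from h import *
import fit2
x=[0.567,.1315,3.4693]
o=status.get_obs();print(o['t'],o['tool_pos'],o['force'],fit2.S(x,o['tool_pos']))
a=save('wrist','w5');cv2.imwrite('pics/w5b.png',cv2.resize(a,(800,600),interpolation=cv2.INTER_CUBIC))
E
```

```text
7.4833 [0.52037534 0.11658658 0.02476695] [-0.32181111  0.401779   -0.45661115] (np.float64(0.048943655936125395), np.float64(-0.0008874598546949018))
```

View pics/w5b.png

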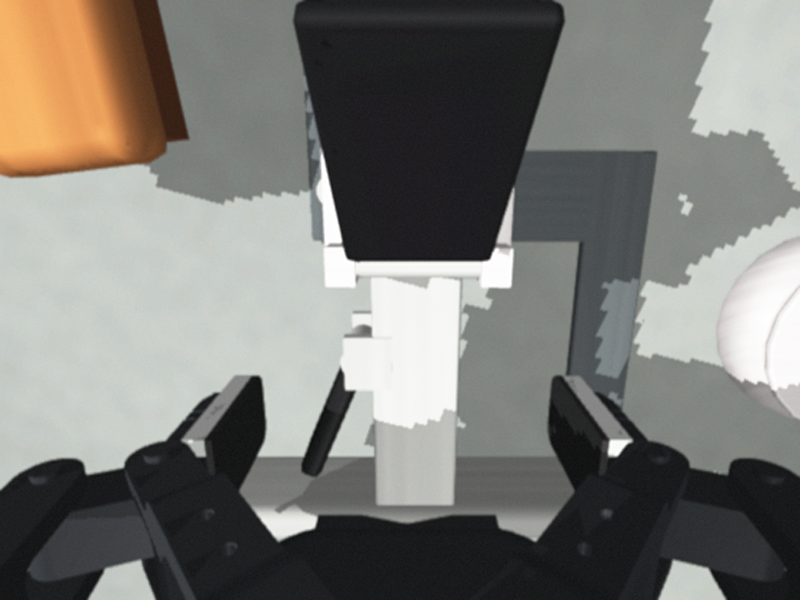

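The fingers straddle the bar and the open lever (tip at (313,468)), with the crossbar in front of them at row 460. The bar sits about 1 mm to the right of centre. I pull most of the way and then look.

jog_arm(
  rows=[
    [[-0.006,0.001,0],[0,0,0]],
    [[-0.008,0,0],[0,0,0]],
    [[-0.009,0,0],[0,0,0]],
    [[-0.01,0,0],[0,0,0]],
    [[-0.01,0,0],[0,0,0]],
    [[-0.01,0,0],[0,0,0]],
    [[-0.01,0,0],[0,0,0]],
    [[-0.009,0,0],[0,0,0]],
    [[-0.007,0,0],[0,0,0]],
    [[-0.003,0,0],[0,0,0]],
  ],
)

```text
t: 8.37
tool_pos: [0.4433, 0.089, 0.0273]
orientation: [-0.001, 0.987, 0.162, 0.003]
force: [6.8, 2.1, -3.2]
opening: 1.003
finger_force: 3.3
```

jog_arm(
  rows=[
    [[0,0,0],[0,0,0]],
    [[0,0,0],[0,0,0]],
  ],
)

```text
t: 8.53
tool_pos: [0.4433, 0.089, 0.0272]
orientation: [-0.0, 0.987, 0.162, 0.002]
force: [5.5, 1.8, 3.8]
opening: 0.996
finger_force: 2.4
```

```bash
python3 - <<'E'
from h import *
import fit2
x=[0.567,.1315,3.4693]
o=status.get_obs();print(o['t'],o['tool_pos'],o['force'],fit2.S(x,o['tool_pos']))
a=save('wrist','w6');b=save('top','t6');s=save('side','s6')
A=cv2.resize(b[180:250,190:283],(400,300),interpolation=cv2.INTER_CUBIC)
B=cv2.resize(s[240:315,210:310],(400,300),interpolation=cv2.INTER_CUBIC)
cv2.imwrite('pics/m6.png',np.vstack([np.hstack([A,B]),np.hstack([cv2.resize(a,(400,300)),np.zeros((300,400,3),np.uint8)])]))
E
```

```text
8.5333 [0.44326679 0.08902182 0.02717419] [5.49253861 1.78366379 3.76049641] (np.float64(0.13082106677847355), np.float64(0.0003912038961311204))
```

View pics/m6.png

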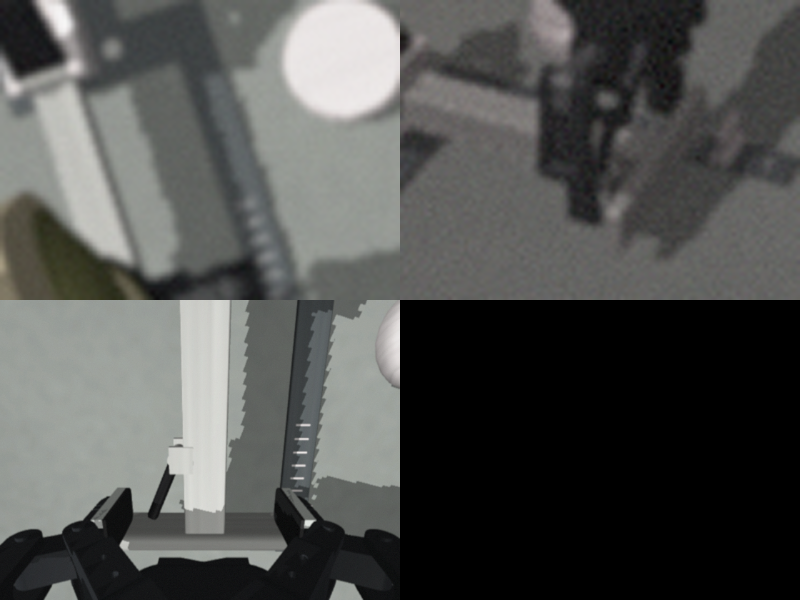

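I've used all ten pictures, so I take the edges numerically from the saved frames: the fin and crossbar in w1 and w4, the crossbar in w6.

```bash
python3 - <<'E'
from h import *
def prof(f,c0,c1,r0,r1):
    g=cv2.imread(f'pics/{f}.png').mean(2)[r0:r1,c0:c1].mean(1); print(f,c0,r0,g.round().astype(int).tolist())
prof('w1',240,270,176,200); prof('w1',300,330,176,200); prof('w1',340,354,238,262)
prof('w4',245,265,226,252); prof('w4',300,325,226,252); prof('w4',334,346,276,302)
prof('w6',235,250,290,345); prof('w6',340,365,290,345); prof('w6',200,215,290,345)
E
```

```text
w1 240 176 [141, 147, 144, 126, 95, 81, 81, 90, 116, 149, 172, 186, 190, 187, 184, 180, 170, 147, 134, 142, 146, 145, 146, 146]
w1 300 176 [87, 89, 94, 93, 83, 74, 75, 81, 102, 136, 165, 183, 192, 191, 188, 184, 173, 146, 123, 127, 141, 146, 147, 147]
w1 340 238 [88, 87, 90, 106, 133, 157, 192, 217, 192, 131, 101, 101, 102, 123, 180, 217, 207, 157, 106, 109, 118, 103, 89, 86]
w4 245 226 [116, 118, 123, 129, 115, 88, 81, 82, 83, 84, 87, 106, 139, 166, 183, 190, 190, 188, 182, 167, 153, 150, 150, 150, 150, 150]
w4 300 226 [106, 104, 96, 89, 81, 75, 75, 77, 81, 82, 85, 103, 136, 164, 182, 191, 194, 194, 187, 167, 149, 147, 148, 148, 148, 148]
w4 334 276 [106, 92, 92, 92, 102, 132, 153, 180, 213, 208, 159, 112, 103, 104, 104, 116, 165, 211, 217, 194, 154, 113, 93, 91, 91, 101]
w6 235 290 [163, 164, 164, 164, 163, 165, 160, 130, 84, 69, 70, 70, 71, 71, 72, 72, 71, 69, 70, 70, 71, 71, 72, 71, 71, 71, 72, 73, 71, 71, 70, 71, 71, 72, 72, 72, 73, 76, 79, 81, 86, 90, 94, 99, 104, 109, 113, 117, 120, 122, 123, 123, 121, 122, 121]
w6 340 290 [98, 98, 99, 99, 99, 99, 97, 86, 73, 70, 71, 71, 71, 72, 73, 72, 71, 69, 69, 70, 71, 72, 72, 71, 70, 71, 71, 72, 72, 71, 70, 70, 70, 70, 71, 72, 73, 74, 78, 81, 85, 89, 94, 98, 103, 108, 112, 118, 121, 123, 124, 124, 124, 124, 124]
w6 200 290 [118, 114, 110, 104, 100, 96, 87, 66, 47, 41, 42, 44, 44, 46, 50, 55, 61, 67, 70, 70, 70, 71, 71, 71, 71, 71, 72, 72, 72, 71, 71, 70, 71, 72, 72, 74, 74, 76, 79, 82, 86, 90, 95, 99, 103, 108, 113, 117, 120, 121, 122, 122, 121, 120, 120]
```

```bash
python3 - <<'E'
from h import *
import fit2
g=cv2.imread('pics/w6.png').mean(2)
for c in ((200,215),(235,250),(300,325)): print(g[340:375,c[0]:c[1]].mean(1).round().astype(int).tolist())
x=[0.567,.1315,3.4693]
def X(f,u,v,z): return round(fit2.S(x,ray(f,u,v,z))[0]*1000,1)
for f,ui,ri,uo,ro,uf,rf in(('w1',285,179.7,285,192.9,347,(251.3,255.3)),('w4',285,230.5,285,245.2,340,(291.8,296.2))):
    print(f,'inner',X(f,ui,ri,.031),'outer',X(f,uo,ro,.059),'fin',[X(f,uf,r,.024) for r in rf],'TCPtilt')
print('w6 inner',X('w6',240,297.5,.031),X('w6',350,297.5,.031),[ (r,X('w6',240,r,.059)) for r in (345,350,355,360)])
E
```

```text
[122, 122, 121, 120, 120, 121, 122, 122, 120, 121, 138, 153, 158, 157, 157, 157, 157, 156, 156, 157, 157, 156, 156, 156, 156, 156, 156, 156, 156, 156, 152, 139, 117, 90, 65]
[123, 123, 121, 122, 121, 121, 122, 121, 120, 121, 137, 155, 159, 159, 159, 160, 160, 161, 159, 141, 95, 39, 17, 18, 18, 18, 18, 17, 19, 18, 17, 16, 17, 17, 17]
[122, 123, 123, 123, 123, 122, 122, 122, 120, 120, 138, 159, 163, 163, 162, 163, 163, 163, 163, 156, 132, 92, 55, 31, 20, 18, 18, 18, 18, 17, 17, 17, 17, 18, 18]
w1 inner 71.1 outer 78.8 fin [np.float64(153.8), np.float64(158.7)] TCPtilt
w4 inner 72.0 outer 78.6 fin [np.float64(153.7), np.float64(159.7)] TCPtilt
w6 inner 143.6 143.7 [(345, np.float64(148.0)), (350, np.float64(150.2)), (355, np.float64(152.5)), (360, np.float64(154.9))]
```

The numbers agree: pull is now 71.8 mm (TCP offset 16.1 mm, as the geometry gives) and the mark is at 81.3 mm pull. So 9.5 mm more, plus a 4 mm shift in y to centre on leg and lever.

jog_arm(
  rows=[
    [[-0.004,-0.002,0],[0,0,0]],
    [[-0.0035,-0.002,0],[0,0,0]],
    [[-0.002,0,0],[0,0,0]],
    [[0,0,0],[0,0,0]],
    [[0,0,0],[0,0,0]],
    [[0,0,0],[0,0,0]],
  ],
)

```text
t: 9.18
tool_pos: [0.4333, 0.0892, 0.027]
orientation: [0.0, 0.987, 0.162, 0.001]
force: [5.6, -0.7, 0.9]
opening: 1.003
finger_force: 2.5
```

```bash
cat > chk.py <<'E'
from h import *
import fit2,sys
f=sys.argv[1]
x=[0.567,.1315,3.4693]
o=status.get_obs();print(o['t'],o['force'],fit2.S(x,o['tool_pos']),o['tool_pos'][2],o['opening'],o['finger_force'])
g=save('wrist',f).mean(2)
for a,b in((200,215),(235,250),(300,325)):
    p=g[:,a:b].mean(1);d=np.diff(p)
    ri=290+np.argmin(d[290:305]); ro=340+np.argmax(d[340:356])
    def sub(i):
        w=np.abs(d[i-2:i+3]);return (w*np.arange(i-2,i+3)).sum()/w.sum()+.5
    r=[sub(ri),sub(ro)]
    X=[fit2.S(x,ray(f,(a+b)/2,v,z))[0]*1000 for v,z in zip(r,(.031,.059))]
    print(np.round(r,1),np.round(X,1),'centre',round(np.mean(X),1))
E
python3 chk.py w7
```

```text
9.1833 [ 5.60656485 -0.69156673  0.94302133] (np.float64(0.14022829407094425), np.float64(-0.0029468114725373917)) 0.02696613458779223 1.0028787961865389 2.5020041316747665
[297.3 350.4] [152.8 159.6] centre 156.2
[297.3 350.4] [152.8 159.6] centre 156.2
[289.9 350.4] [149.1 159.7] centre 154.4
```

Crossbar at 156.2, fin at 156.4: at the mark. Now I pinch.

jog_arm(
  rows=[
    [[0,0,0],[0,0,0]],
    [[0,0,0],[0,0,0]],
    [[0,0,0],[0,0,0]],
    [[0,0,0],[0,0,0]],
    [[0,0,0],[0,0,0]],
    [[0,0,0],[0,0,0]],
    [[0,0,0],[0,0,0]],
    [[0,0,0],[0,0,0]],
    [[0,0,0],[0,0,0]],
    [[0,0,0],[0,0,0]],
  ],
  claw=0,
)

```text
t: 10.07
tool_pos: [0.434, 0.0882, 0.0276]
orientation: [0.001, 0.987, 0.163, 0.001]
force: [7.2, -5.9, 14.5]
opening: 0.313
finger_force: 61.1
```

```bash
python3 chk.py w8; python3 - <<'E'
from h import *
g=cv2.imread('pics/w8.png').mean(2)
for r in (255,265,275,285): print(r,g[r,215:330:2].round().astype(int).tolist())
E
```

```text
10.0667 [ 7.17477841 -5.85541928 14.52342201] (np.float64(0.1398840431558153), np.float64(-0.0018720210946178775)) 0.027625533427924197 0.3128129140139596 61.09084691852331
[290.4 352.5] [149.2 160.7] centre 155.0
[297.6 340.7] [153.  155.4] centre 154.2
[293.4 349.4] [150.9 159.4] centre 155.2
255 [168, 168, 167, 168, 166, 167, 171, 169, 170, 171, 170, 162, 111, 108, 107, 105, 45, 33, 36, 35, 33, 32, 22, 13, 124, 222, 218, 221, 224, 226, 224, 221, 222, 221, 220, 221, 223, 224, 223, 223, 221, 222, 220, 222, 222, 222, 224, 225, 225, 225, 225, 225, 223, 159, 84, 87, 84, 86]
265 [170, 171, 172, 148, 73, 26, 26, 26, 20, 28, 101, 106, 107, 106, 108, 108, 59, 32, 32, 33, 35, 34, 25, 16, 121, 220, 218, 220, 224, 227, 224, 223, 222, 221, 221, 223, 223, 225, 224, 223, 223, 222, 221, 222, 222, 223, 224, 224, 224, 226, 226, 225, 218, 140, 78, 87, 86, 85]
275 [170, 111, 30, 28, 28, 27, 29, 30, 74, 110, 108, 108, 105, 107, 105, 40, 19, 19, 20, 23, 27, 33, 24, 15, 112, 212, 198, 217, 222, 227, 225, 225, 221, 222, 220, 223, 223, 226, 223, 224, 223, 221, 223, 223, 222, 224, 222, 224, 225, 225, 226, 225, 211, 72, 20, 88, 108, 106]
285 [21, 22, 21, 20, 23, 20, 54, 100, 94, 87, 85, 86, 95, 79, 21, 14, 21, 18, 20, 22, 24, 29, 27, 16, 38, 120, 143, 144, 147, 151, 150, 148, 147, 148, 147, 149, 151, 152, 152, 150, 148, 149, 149, 160, 170, 196, 204, 220, 224, 227, 227, 226, 202, 40, 26, 20, 66, 107]
```

```bash
python3 - <<'E'
from h import *
import fit2
x=[0.567,.1315,3.4693]
g=cv2.imread('pics/w8.png').mean(2);g7=cv2.imread('pics/w7.png').mean(2)
for a,b in((175,185),(190,200),(270,285),(370,385)):
  for q in(g7,g): print(a,q[286:308,a:b].mean(1).round().astype(int).tolist(),q[325:360,a:b].mean(1).round().astype(int).tolist())
E
python3 - <<'E'
import sys;sys.path.insert(0,'.')
from h import *
s=save('side','../pics/s8') if 0 else None
E
```

```text
175 [16, 16, 16, 16, 16, 15, 15, 16, 16, 16, 14, 14, 15, 16, 14, 16, 16, 13, 14, 14, 15, 16] [62, 66, 70, 76, 80, 85, 89, 93, 97, 102, 105, 112, 126, 145, 161, 165, 164, 161, 157, 155, 155, 153, 151, 150, 151, 153, 154, 154, 151, 148, 142, 132, 121, 110, 101]
175 [170, 170, 169, 170, 170, 170, 170, 170, 170, 167, 148, 114, 93, 85, 80, 77, 75, 75, 75, 69, 52, 30] [20, 23, 30, 36, 40, 41, 41, 41, 40, 41, 40, 41, 41, 40, 41, 41, 41, 40, 41, 41, 41, 41, 41, 41, 41, 41, 42, 42, 41, 41, 41, 40, 40, 40, 38]
190 [161, 161, 161, 160, 160, 160, 160, 159, 160, 160, 156, 129, 88, 72, 70, 70, 70, 71, 71, 73, 72, 70] [73, 74, 76, 78, 81, 85, 89, 93, 97, 102, 107, 111, 115, 118, 120, 121, 121, 120, 121, 119, 120, 121, 121, 121, 121, 134, 150, 156, 157, 157, 158, 158, 156, 157, 156]
190 [169, 169, 169, 168, 169, 168, 168, 169, 169, 164, 140, 101, 87, 88, 89, 87, 81, 66, 44, 26, 21, 19] [24, 25, 24, 24, 24, 24, 25, 24, 24, 24, 23, 24, 24, 24, 24, 24, 24, 24, 24, 24, 24, 24, 24, 24, 23, 24, 25, 23, 24, 24, 24, 23, 24, 24, 24]
270 [215, 215, 215, 216, 215, 205, 187, 166, 150, 142, 141, 141, 141, 141, 1
[... 298 characters left out ...]
 149, 149, 149, 149, 149] [146, 123, 91, 85, 90, 93, 98, 103, 107, 113, 118, 122, 126, 128, 130, 130, 129, 128, 128, 127, 128, 128, 126, 127, 140, 160, 169, 170, 169, 169, 169, 168, 169, 168, 169]
370 [95, 95, 95, 95, 95, 94, 93, 93, 93, 93, 90, 82, 71, 69, 69, 67, 67, 68, 69, 69, 68, 67] [71, 72, 74, 77, 80, 83, 88, 92, 97, 101, 107, 110, 115, 119, 121, 123, 123, 123, 123, 123, 124, 124, 124, 121, 117, 125, 146, 161, 163, 163, 164, 164, 163, 164, 164]
370 [105, 106, 106, 106, 106, 106, 106, 106, 107, 105, 96, 82, 76, 74, 74, 74, 71, 63, 50, 34, 23, 20] [23, 24, 25, 26, 26, 26, 26, 25, 26, 25, 26, 26, 26, 26, 25, 26, 25, 24, 25, 25, 25, 25, 25, 24, 24, 24, 22, 22, 22, 22, 21, 22, 22, 22, 23]
```

After the pinch the leg sits about 0.9 mm short, so I nudge it by 1 mm while holding.

jog_arm(
  rows=[
    [[-0.001,0,0],[0,0,0]],
    [[0,0,0],[0,0,0]],
    [[0,0,0],[0,0,0]],
    [[0,0,0],[0,0,0]],
  ],
)

```text
t: 10.45
tool_pos: [0.4332, 0.088, 0.0276]
orientation: [0.001, 0.987, 0.163, 0.001]
force: [8.7, -6.1, 14.6]
opening: 0.316
finger_force: 61.2
```

```bash
python3 - <<'E'
from h import *
import fit2
x=[0.567,.1315,3.4693]
o=status.get_obs();print(o['t'],o['force'],fit2.S(x,o['tool_pos']),o['tool_pos'][2],o['opening'],o['finger_force'])
g=save('wrist','w9').mean(2); d=np.diff(g[:,190:200].mean(1))
def sub(d,i): w=np.abs(d[i-2:i+3]); return (w*np.arange(i-2,i+3)).sum()/w.sum()+.5
ri=sub(d,292+np.argmin(d[292:300])); d=np.diff(g[:,270:285].mean(1)); ro=sub(d,344+np.argmax(d[344:356]))
X=[fit2.S(x,ray('w9',u,v,z))[0]*1000 for u,v,z in((195,ri,.031),(278,ro,.059))];print(ri,ro,X,np.mean(X))
# cap: dark blob compare in top view before/after; expected tip pixel when open
t=save('top','t9').mean(2)
for a in (0,2.3):
    q=[np.cos(a)*.03-np.sin(a)*.0,0,.068+np.sin(a)*.03]; u,v=proj('t9',fit2.W(x,q)); print('cap',a,u,v,t[int(v),int(u)])
# lever angle: left edge (gray pad -> black) over rows
for r in range(245,281,5): print(r,[c for c in range(225,275) if g[r,c]<60][:1],[c for c in range(225,275) if g[r,c]<60][-1:])
E
```

```text
10.45 [ 8.68704678 -6.07416998 14.56672284] (np.float64(0.1406370104847886), np.float64(-0.0018957303791546712)) 0.027617619296886185 0.3155473873186999 61.208839640021324
296.26668048072935 349.38064192577735 [np.float64(152.98913541179633), np.float64(160.12184093715987)] 156.5554881744781
cap 0 204.19652388856753 210.2098451225741 189.66666666666666
cap 2.3 194.39320068380368 187.0734582409479 26.666666666666668
245 [247] [262]
250 [247] [262]
255 [247] [262]
260 [247] [262]
265 [225] [262]
270 [225] [262]
275 [225] [262]
280 [225] [263]
```

Crossbar 156.6 against fin 156.4, the lever edge parallel to the leg, the cap open and the grip at 61 N. I hand in.

```bash
python3 -c "
from plant import env
print(env.job_done())"
```

```text
the job is handed in; nothing more can be done
None
```

I handed the job in at about 10.5 s: the cap is open, and the gripper still holds the leg with the crossbar within about 0.2 mm of the mark by my measurement and the lever pinched flat. The handed-in call returned no verdict.

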